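Heft the cases, stand up the check weight

ROBOT

A 7-joint arm with a two-finger parallel gripper is mounted at the origin on a cart in front of the work surface, level with it; the furniture and walls round the work are solid. World frame = base frame: x ahead of the robot, y to its left, z up, the work surface at z = 0. Lengths are in m, angles in rad, forces in N, time in s.
With the tool pointing down it reaches from about 0.4 to 0.9 m from the base axis. Payload 5.6 kg.
Tool frame: the origin (TCP) lies at the very end of the fingers, on their centre line; the grasp point (between the pads) lies 19 mm behind it; z points along the fingers, y is the line along which they close (so a half turn about z gives the same grasp; the last joint's range is limited). The gripper opens to 92 mm and grips with 3 to 60 N. Pads are 20 mm wide; open, the fingers measure 128 mm over their backs; the gripper's body (75 mm by 189 mm) begins 69 mm behind the grasp point.
Start: joints at [-1.252, 0.468, -0.012, 1.603, 0.006, 1.071, -0.056], TCP at [0.23, 0.608, 0.215] pointing down, gripper open.
Joint ranges: [-2.53, 2.53], [-0.31, 2.02], [-1.57, 1.55], [0.28, 2.44], [-1.29, 4.43], [0.15, 1.84], [-2.92, 2.92]. Speed limits (rad/s): [2.57, 2.57, 3.14, 3.14, 3.14, 3.14, 3.14].

INTERFACE

Orientations are given as a unit quaternion [w, x, y, z].
In Python, from plant import bot gives the robot as it stands.
- The arm moves only by the tool step_arm, never from a script. Its arguments are lists of equal length, an entry for each row: "slide": the shift along the tool's x, y, z as a fraction of full scale, a list of three; "twist": the turn about the tool's z as a fraction of full scale; "jaw": the closure, from -1 (fully open) to 1 (shut), so that 0 is half open. A call has 1 to 12 rows; each row shifts and turns the commanded pose from where the row before left it, along the tool's axes as they then stand; what a row does not reach is not made up. Full scale, the value 1, is 0.1 m for a shift and pi rad for a turn. A row lasts 1/10 s, in which the tool goes at most 50 mm and 8.59 degrees, less where a joint would pass 70% of its speed; a pose out of reach is approached as far as the arm can. A call with a number of a shift or a turn outside -1 to 1 is refused whole. A call with a gripper value outside its range is refused whole. The fingers move at their own pace and stop on an object; "squeeze" is the grip in N (left out, the last holds). Time passes only in rows, so rows that do not move let the fingers close. It gives the time, the measured TCP pose, the force, the opening and the grip force at its end, in the units of the state.
- bot.observe(): the state, without advancing time (a new reading comes with each control period).
- bot.get_image(name): name is "side" or "top" or "wrist"; returns the picture (384x512x3 uint8, blue, green, red); there is no depth.
- bot.get_calibration(name): a dict with "fx", "fy", "cx", "cy" (pixels), "extrinsics" (4x4, takes a point from world to camera coordinates); the wrist camera has in their place "tool_from_camera" (4x4, takes a point from camera to tool coordinates, whose origin is the TCP and whose axes are the flange's). Camera axes: x right, y down, z forward; pixel columns grow to the right and rows downward; lengths in m; the calibration is good to about 2 mm. A picture is of the moment at which its call begins: read the wrist's pose just before it. get_calibration takes no time and is no camera call.
- bot.sign_off(): hands the job in; it is judged then, once.
The state is a dict: "time_s": time; "joint_pos": joint angles; "qvel": joint speeds; "tau": joint torques, N m; "eef_pos": TCP position; "orientation": TCP orientation; "force": force on the tool from outside, world axes, zero at the start; "torque": the same for the moment, N m; "width": finger opening in m; "grasp_force": force on a finger pad.
Only numpy, scipy, OpenCV 4.12 (cv2) and the standard library are available. Lean on these libraries where they do the work, as an engineer would, in place of code of your own. Each camera call takes 0.05 s, during which the arm holds its last target. There are 200 camera calls.

TASK

One of the three identical closed cases holds the solid check weight, the other two hold hollow dummies that look the same: heft the cases to feel which is the heavy one, setting each back on the bench. Take the cover off the heavy case only and put it down on the bench, lift out the weight and lay it flat on the blue pad; let go, then take it again and raise it so that it stands upright on the pad, knob up. Keep the light cases closed and leave the pot, dish and bottle alone.

Things in the scene. Friction and masses are not known exactly. Their poses are not given: they have to be found in the camera images.
- case_1_mid (a point): one of three identical closed cases (mm): black base 120 (x) x 60 (y) x 30 high with a loose light-grey cover, 90 high in all. Point: centre of the base, 15 above its underside; z up, x along the case. Lift a case by the long sides of its base, within 30 of the bench (the cover is only 54 wide). Whole case: about 0.30 kg with a dummy, 0.60 kg with the solid weight, each within 0.04 kg
- cover_1_grip (a point): cover of case_1: light-grey hood 114 x 54 x 42 mm, open below, just laid on the base (a 4 mm step keeps it in place), lower rim 30 above the case's underside. On top a black grip bar 48 long (x), 14 wide (y), top 60 above the rim; this point: middle of the bar, 54 above the rim. Lift it straight up by 50 or more to clear the contents
- bar_1_mid (a point): bar hidden in case_1, steel-coloured; all three look alike, one is solid (0.36 kg), two hollow (0.06 kg). Point: mid-length on the axis, x towards the knob end. Octagon 26 mm across flats from the flat foot (x -45) to x +25, neck 14 thick, round knob 22 thick from x +32 to +45. It lies along the case, knob to the robot, axis 51 above the case's underside; between x -18 and +18 fingers fit to 34 above it
- case_2_mid (a point): second case, same outside as case_1, same point and axes. The order of the names tells nothing about the weight
- cover_2_grip (a point): cover of case_2, same as cover_1
- bar_2_mid (a point): bar hidden in case_2, looks the same as bar_1
- case_3_mid (a point): third case, same outside as case_1, same point and axes. The order of the names tells nothing about the weight
- cover_3_grip (a point): cover of case_3, same as cover_1
- bar_3_mid (a point): bar hidden in case_3, looks the same as bar_1
- pad_top (a point): blue pad fixed to the bench, 160 (x) x 140 (y) mm, 3 thick; this point is the centre of its top face, 3 above the bench; axes as the pad's sides. A tall analyser stands behind it 90 to 120 beyond its middle
- microscope: white and black microscope fixed on the bench, 255 (x) x 211 (y) x 396 mm high, its eyepieces lean towards the robot to x -130; point: centre of its foot on the bench. The bench in front of it is free; keep the hand clear of it when crossing
- sample_pot_mid (a point): bystander: specimen pot with green lid, 46 across, 55 high; its centre
- petri_dish_mid (a point): bystander: closed petri dish, 72 across, 15 high; its centre
- drop_bottle_mid (a point): bystander: brown dropper bottle with white cap, 29 across, 62 high; its centre
There are look-alikes about, which are no part of the job. Leave any green look-alike of the part that bears case_1_mid alone.

How it is judged:
On the way, in this order (a step that is already met when the one before it is completed fails the run):
1. a case, still closed, is lifted clear of the bench (by 25 mm or more) (((height (world z) of case_1_mid above 0.04 m and distance between cover_1_grip and case_1_mid below 0.077 m) or (height (world z) of case_2_mid above 0.04 m and distance between cover_2_grip and case_2_mid below 0.077 m) or (height (world z) of case_3_mid above 0.04 m and distance between cover_3_grip and case_3_mid below 0.077 m))), for 0.2 s.
2. all cases stand on the bench, one cover lies on the bench beside its case, the other two are in place (height (world z) of each of case_1_mid, case_2_mid, case_3_mid below 0.019 m and angle between each of case_1_mid, case_2_mid, case_3_mid's own z axis and vertical below 0.1 rad and ((horizontal distance between cover_1_grip and case_1_mid above 0.05 m and height (world z) of cover_1_grip below 0.062 m and distance between cover_2_grip and case_2_mid below 0.077 m and distance between cover_3_grip and case_3_mid below 0.077 m) or (horizontal distance between cover_2_grip and case_2_mid above 0.05 m and height (world z) of cover_2_grip below 0.062 m and distance between cover_1_grip and case_1_mid below 0.077 m and distance between cover_3_grip and case_3_mid below 0.077 m) or (horizontal distance between cover_3_grip and case_3_mid above 0.05 m and height (world z) of cover_3_grip below 0.062 m and distance between cover_1_grip and case_1_mid below 0.077 m and distance between cover_2_grip and case_2_mid below 0.077 m))), for 0.2 s.
3. the solid weight lies flat on the pad, let go (contact force between the fingers and anything else below 0.1 N and ((x of bar_1_mid in the frame of pad_top between -0.07 and 0.07 m and y of bar_1_mid in the frame of pad_top between -0.06 and 0.06 m and contact force between pad and bar_1 above 2 N and height (world z) of bar_1_mid below 0.021 m and angle between bar_1_mid's own x axis and vertical between 1.4 and 1.75 rad) or (x of bar_2_mid in the frame of pad_top between -0.07 and 0.07 m and y of bar_2_mid in the frame of pad_top between -0.06 and 0.06 m and contact force between pad and bar_2 above 2 N and height (world z) of bar_2_mid below 0.021 m and angle between bar_2_mid's own x axis and vertical between 1.4 and 1.75 rad) or (x of bar_3_mid in the frame of pad_top between -0.07 and 0.07 m and y of bar_3_mid in the frame of pad_top between -0.06 and 0.06 m and contact force between pad and bar_3 above 2 N and height (world z) of bar_3_mid below 0.021 m and angle between bar_3_mid's own x axis and vertical between 1.4 and 1.75 rad))), for 0.2 s.
At the end, for the whole second after the job is handed in: the solid weight stands upright (within 0.1 rad), knob up, its axis on the pad and 10 mm or more from its edges; all cases stand on the bench, the light ones covered; the heavy one's cover lies on the bench, its grip 50 mm or more from the case's centre (height (world z) of each of case_1_mid, case_2_mid, case_3_mid below 0.019 m and angle between each of case_1_mid, case_2_mid, case_3_mid's own z axis and vertical below 0.1 rad and ((x of bar_1_mid in the frame of pad_top between -0.07 and 0.07 m and y of bar_1_mid in the frame of pad_top between -0.06 and 0.06 m and contact force between pad and bar_1 above 2 N and angle between bar_1_mid's own x axis and vertical below 0.1 rad and height (world z) of bar_1_mid between 0.044 and 0.052 m and horizontal distance between cover_1_grip and case_1_mid above 0.05 m and height (world z) of cover_1_grip below 0.062 m and distance between cover_2_grip and case_2_mid below 0.077 m and distance between cover_3_grip and case_3_mid below 0.077 m) or (x of bar_2_mid in the frame of pad_top between -0.07 and 0.07 m and y of bar_2_mid in the frame of pad_top between -0.06 and 0.06 m and contact force between pad and bar_2 above 2 N and angle between bar_2_mid's own x axis and vertical below 0.1 rad and height (world z) of bar_2_mid between 0.044 and 0.052 m and horizontal distance between cover_2_grip and case_2_mid above 0.05 m and height (world z) of cover_2_grip below 0.062 m and distance between cover_1_grip and case_1_mid below 0.077 m and distance between cover_3_grip and case_3_mid below 0.077 m) or (x of bar_3_mid in the frame of pad_top between -0.07 and 0.07 m and y of bar_3_mid in the frame of pad_top between -0.06 and 0.06 m and contact force between pad and bar_3 above 2 N and angle between bar_3_mid's own x axis and vertical below 0.1 rad and height (world z) of bar_3_mid between 0.044 and 0.052 m and horizontal distance between cover_3_grip and case_3_mid above 0.05 m and height (world z) of cover_3_grip below 0.062 m and distance between cover_1_grip and case_1_mid below 0.077 m and distance between cover_2_grip and case_2_mid below 0.077 m))); the robot touches nothing.
It fails at once if the cover is taken off a light case (its bar rests still in it with under 1.5 N) ((distance between cover_1_grip and case_1_mid between 0.085 and 0.12 m and horizontal distance between cover_1_grip and case_1_mid below 0.03 m and height (world z) of case_1_mid below 0.017 m and contact force between bar_1 and case_1 between 0.1 and 1.5 N and linear speed of bar_1 below 0.01 m/s) or (distance between cover_2_grip and case_2_mid between 0.085 and 0.12 m and horizontal distance between cover_2_grip and case_2_mid below 0.03 m and height (world z) of case_2_mid below 0.017 m and contact force between bar_2 and case_2 between 0.1 and 1.5 N and linear speed of bar_2 below 0.01 m/s) or (distance between cover_3_grip and case_3_mid between 0.085 and 0.12 m and horizontal distance between cover_3_grip and case_3_mid below 0.03 m and height (world z) of case_3_mid below 0.017 m and contact force between bar_3 and case_3 between 0.1 and 1.5 N and linear speed of bar_3 below 0.01 m/s)).
It fails at once if two cases are open at once ((distance between cover_1_grip and case_1_mid above 0.085 m and distance between cover_2_grip and case_2_mid above 0.085 m) or (distance between cover_1_grip and case_1_mid above 0.085 m and distance between cover_3_grip and case_3_mid above 0.085 m) or (distance between cover_2_grip and case_2_mid above 0.085 m and distance between cover_3_grip and case_3_mid above 0.085 m)).
It fails at once if a bystander (pot, dish, bottle) is moved by more than 30 mm (distance of any of sample_pot_mid, petri_dish_mid, drop_bottle_mid from where it was at the start of the episode above 0.03 m).
It also fails if it takes over 72 s, if anything falls off the work surface, if the arm or the gripper's body presses on something with over 40 N, if the wrist force passes 120 N, or if a joint passes its speed limit or range.

## Working session

There is one attempt and no reset: what is moved stays moved. The work goes in short steps, Python scripts to look and compute and a tool call to move; the robot and the scene stay as the last step left them, time stands still between calls to the robot, and variables do not carry over. Pictures are saved under pics/ and viewed, at most 10 in all, crops included, and the job is handed in when it is done.

Besides the shell and the picture viewer there is one more tool, called after ">>>" as a command line: name --pt "numbers of a row" for each row, then --argument value for the rest. step_arm: Moves the arm, as the interface text tells. Shift numbers are shares of 0.1 m and turn numbers shares of pi rad, none past 1 either way. Its arguments: {"type":"object","properties":{"slide":{"type":"array"},"twist":{"type":"array"},"jaw":{"type":"array"},"squeeze":{"type":"number"}},"required":["slide","twist","jaw"]}

```bash
mkdir -p pics
python3 - <<'E'
from plant import bot
import cv2,numpy as np
np.set_printoptions(precision=4,suppress=True)
s=bot.observe();print(s)
for n in("top","side"):
    cv2.imwrite(f"pics/{n}0.png",bot.get_image(n));print(n,bot.get_calibration(n))
print(bot.get_calibration("wrist"))
E
```

```text
{'time_s': 0.0, 'joint_pos': array([-1.252 ,  0.4684, -0.0116,  1.6036,  0.006 ,  1.0714, -0.0563]), 'qvel': array([-0.0004,  0.001 ,  0.0019, -0.0006,  0.0003, -0.0001, -0.0018]), 'tau': array([ -0.    , -52.0559,  -0.0126, -24.3751,  -0.0566,   0.017 ,
         0.0002]), 'eef_pos': array([0.23  , 0.6073, 0.2136]), 'orientation': array([-0.0001,  0.18  ,  0.9837, -0.0009]), 'force': array([-0.3056,  0.5089,  0.038 ]), 'torque': array([-0.0033, -0.0174, -0.0808]), 'grasp_force': 0.0, 'width': 0.09186660011748767}
top {'fx': 462.0721737836738, 'fy': 462.0721737836738, 'cx': 258.84409630801235, 'cy': 188.87178785899303, 'extrinsics': array([[ 0.0034, -0.9997,  0.0228,  0.1605],
       [-0.9856, -0.0072, -0.169 ,  0.5659],
       [ 0.1691, -0.0219, -0.9854,  1.5477],
       [ 0.    ,  0.    ,  0.    ,  1.    ]])}
side {'fx': 478.2160016015486, 'fy': 478.2160016015486, 'cx': 260.1001716040975, 'cy': 195.41773111100517, 'extrinsics': array([[-0.7726, -0.6349,  0.0048,  0.5688],
       [-0.2974,  0.3551, -0.8863,  0.1837],
       [ 0.561 , -0.6861, -0.4632,  1.3419],
       [ 0.    ,  0.    ,  0.    ,  1.    ]])}
{'fx': 310.49358646791273, 'fy': 310.49358646791273, 'cx': 250.47787927137003, 'cy': 193.53691723179202, 'tool_from_camera': array([[-0.0013, -0.9619, -0.2735,  0.0777],
       [ 1.    , -0.0012, -0.0005,  0.0006],
       [ 0.0001, -0.2735,  0.9619, -0.1688],
       [ 0.    ,  0.    ,  0.    ,  1.    ]])}
```

View pics/top0.png

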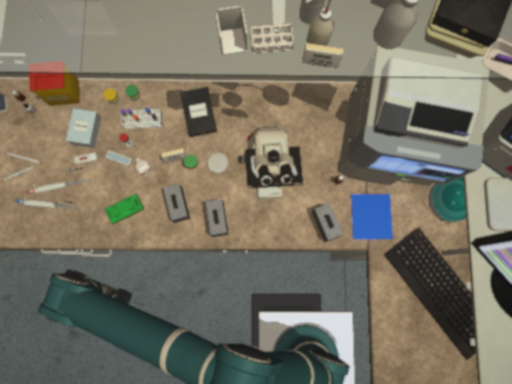

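View pics/side0.png

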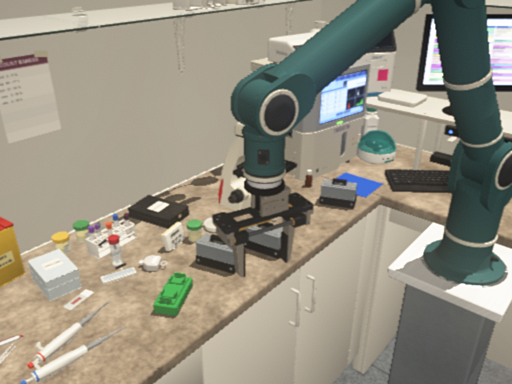

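The top view shows three grey cases at about (175,203), (215,217) and (326,222). The green look-alike is at (124,208) and is not mine to touch. The pad is at (371,217), the pot at (190,160), the dish at (217,162), the bottle at (339,180) and the microscope at (272,160). The side view agrees. I'll confirm in one enlarged crop and measure.

```bash
cat > h.py <<'E'
from plant import bot
import cv2,numpy as np
from scipy.spatial.transform import Rotation as R
np.set_printoptions(precision=4,suppress=True)
def cam(n,s=None):
    c=bot.get_calibration(n);K=np.array([[c["fx"],0,c["cx"]],[0,c["fy"],c["cy"]],[0,0,1]])
    if n!="wrist": return K,np.linalg.inv(c["extrinsics"])
    T=np.eye(4);q=s["orientation"];T[:3,:3]=R.from_quat([q[1],q[2],q[3],q[0]]).as_matrix();T[:3,3]=s["eef_pos"]
    return K,T@c["tool_from_camera"]
def ray(n,uv,z,s=None):
    K,T=cam(n,s);uv=np.atleast_2d(uv).astype(float)
    d=(np.linalg.inv(K)@np.c_[uv,np.ones(len(uv))].T).T@T[:3,:3].T
    return T[:3,3]+d*((z-T[2,3])/d[:,2])[:,None]
def proj(n,P,s=None):
    K,T=cam(n,s);p=np.linalg.inv(T)@np.r_[P,1];p=K@p[:3];return p[:2]/p[2]
def yaw(s):
    q=s["orientation"];M=R.from_quat([q[1],q[2],q[3],q[0]]).as_matrix();return M
E
python3 - <<'E'
from h import *
im=cv2.imread("pics/top0.png")
c=im[150:260,95:405];cv2.imwrite("pics/crop.png",cv2.resize(c,None,fx=2.55,fy=2.55,interpolation=cv2.INTER_CUBIC))
hsv=cv2.cvtColor(im,cv2.COLOR_BGR2HSV)
for nm,uv in dict(pot=(190,160),dish=(217,162),bottle=(339,180)).items(): print(nm,ray("top",uv,.03)[0])
m=cv2.inRange(hsv,(105,130,60),(130,255,255));n,l,st,ce=cv2.connectedComponentsWithStats(m)
for i in range(1,n):
    if st[i,4]>500:
        r=cv2.minAreaRect(np.argwhere(l==i)[:,::-1].astype(np.float32));b=cv2.boxPoints(r);print("pad",r,ray("top",ce[i],.003),ray("top",b,.003))
print([im[y,x] for x,y in((175,193),(165,203),(215,207),(330,235),(176,203))])
E
```

```text
pot [0.6689 0.4054 0.03  ]
dish [0.6625 0.3106 0.03  ]
bottle [ 0.6015 -0.1182  0.03  ]
pad ((371.2896423339844, 216.0814666748047), (44.616111755371094, 38.24238204956055), 87.27368927001953) [[ 0.4768 -0.234   0.003 ]] [[ 0.5538 -0.1655  0.003 ]
 [ 0.5614 -0.3024  0.003 ]
 [ 0.4031 -0.3029  0.003 ]
 [ 0.3961 -0.1681  0.003 ]]
[array([112, 122, 126], dtype=uint8), array([ 69,  87, 100], dtype=uint8), array([121, 132, 136], dtype=uint8), array([126, 135, 137], dtype=uint8), array([65, 72, 75], dtype=uint8)]
```

View pics/crop.png

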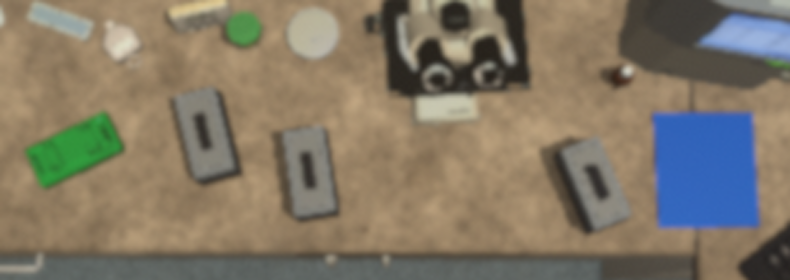

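The crop confirms three light-grey hooded cases with black bars at about crop (203,131), (308,170) and (597,181). The green one at (75,150) is the look-alike. Now I'll get their poses.

Run:
```python
from h import *
im=cv2.imread("pics/top0.png").astype(np.float32);S=4
big=cv2.resize(im,None,fx=S,fy=S,interpolation=cv2.INTER_CUBIC)
sat=big.max(2)-big.min(2);v=big.max(2)
for nm,(u,w) in dict(A=(174.6,201.4),B=(215.8,216.7),C=(329.1,221)).items():
    x0,y0=int((u-17)*S),int((w-25)*S);sl=np.s_[y0:y0+50*S,x0:x0+34*S]
    m=((sat[sl]<24)&(v[sl]>92)).astype(np.uint8);m=cv2.morphologyEx(m,cv2.MORPH_OPEN,np.ones((9,9)))
    n,l,st,_=cv2.connectedComponentsWithStats(m);i=1+st[1:,4].argmax()
    cs=(np.argwhere(l==i)[:,::-1]+[x0,y0]+.5)/S-.5
    b=cv2.boxPoints(cv2.minAreaRect(cs.astype(np.float32)));P=ray("top",b,.072)[:,:2]
    e=[np.linalg.norm(P[1]-P[0]),np.linalg.norm(P[2]-P[1])];L=(P[1]-P[0]) if e[0]>e[1] else P[2]-P[1]
    L=L if L[0]<0 else -L
    # bar
    d=((v[sl]<80)&(cv2.dilate(cv2.morphologyEx(m,cv2.MORPH_CLOSE,np.ones((61,61))),np.ones((1,1)))>0)).astype(np.uint8)
    k=np.zeros_like(d);cv2.circle(k,(17*S,25*S),12*S,1,-1)
    n,l,st,ce=cv2.connectedComponentsWithStats(d*k);i=1+st[1:,4].argmax();g=(ce[i]+[x0,y0]+.5)/S-.5
    print(nm,"hood",P.mean(0),e,"yaw of long axis",np.degrees(np.arctan2(L[1],L[0])),"bar",g,ray("top",g,.088)[0,:2])
```

```text
A hood [0.5148 0.4476] [np.float64(0.059717199834361745), np.float64(0.11509004909688823)] yaw of long axis -164.46144461991088 bar [174.0155 201.0649] [0.5146 0.4468]
B hood [0.4651 0.3081] [np.float64(0.06237478494293356), np.float64(0.11596830762539599)] yaw of long axis -170.949081706767 bar [215.3656 216.4119] [0.4641 0.3085]
C hood [ 0.4531 -0.0701] [np.float64(0.05629769370388112), np.float64(0.12010300981292887)] yaw of long axis -158.44846575301216 bar [328.6916 220.8041] [ 0.4517 -0.0685]
```

>>> step_arm --pt "0 0 0" --pt "0 0 0" --pt "0 0 0" --pt "0 0 0" --pt "0 0 0" --pt "-0.331 -0.329 0" --pt "-0.331 -0.329 0" --pt "-0.331 -0.329 0" --pt "-0.331 -0.329 0" --pt "-0.331 -0.329 0" --pt "-0.331 -0.329 0" --pt "-0.331 -0.329 0" --twist '[-0.0402,-0.0402,-0.0402,-0.0402,-0.0402,0,0,0,0,0,0,0]' --jaw '[-1,-1,-1,-1,-1,-1,-1,-1,-1,-1,-1,-1]' --squeeze 30

```text
time_s: 1.3
eef_pos: [0.5161, 0.4463, 0.2142]
orientation: [-0.0, -0.134, 0.991, -0.0]
force: [-0.1, 0.1, 0.7]
width: 0.0917
grasp_force: 0.0
```

>>> step_arm --pt "0 0 0" --pt "0 0 0" --pt "0 0 0" --twist '[0,0,0]' --jaw '[-1,-1,-1]'

```text
time_s: 1.6
eef_pos: [0.5132, 0.4487, 0.2142]
orientation: [-0.001, -0.135, 0.991, 0.0]
force: [-1.2, -0.5, 0.5]
width: 0.092
grasp_force: 0.0
```

```bash
cat >> h.py <<'E'
def goto(s,xyz,axis_deg=None):
    "tool-frame slide (0.1 m units) and twist to reach xyz with tool x along axis_deg (slide is in axes AFTER twist)"
    M=yaw(s);a=np.arctan2(M[1,0],M[0,0]);t=0
    if axis_deg is not None:
        t=(np.radians(axis_deg)-a+np.pi/2)%np.pi-np.pi/2; M=R.from_euler("z",t).as_matrix()@M
    print("slide",M.T@(np.array(xyz)-s["eef_pos"])/.1,"twist",-t/np.pi,"axis now",np.degrees(a)%180)
E
python3 - <<'E'
from h import *
s=bot.observe();print(s["eef_pos"],s["force"],s["joint_pos"]);im=bot.get_image("wrist");cv2.imwrite("pics/w1.png",im)
goto(s,(.5148,.4476,.008),15.5)
print(proj("wrist",[.5148,.4476,.09],s))
E
```

```text
[0.5132 0.4487 0.2142] [-1.1596 -0.4881  0.4645] [-0.7237  0.5246 -0.0625  1.5136  0.0337  1.1054  1.0493]
slide [-0.0153 -0.016   2.0616] twist 0.00029451822442730136 axis now 15.553013280396925
[248.1777 188.9898]
```

View pics/w1.png

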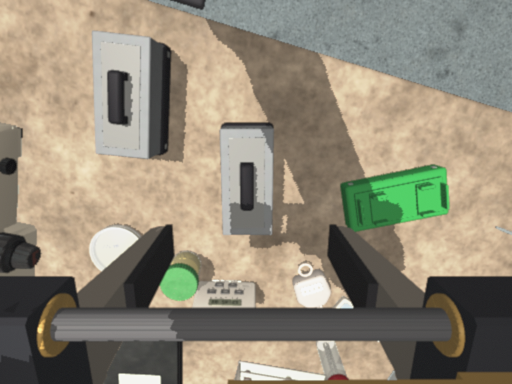

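The bar of case A sits at (246,186) against a predicted (248,189), and the case is aligned with the fingers. I'll descend, grip and lift.

>>> step_arm --pt "-0.015 -0.016 0.4" --pt "0 0 0.4" --pt "0 0 0.4" --pt "0 0 0.4" --pt "0 0 0.3" --pt "0 0 0.16" --pt "0 0 0" --pt "0 0 0" --pt "0 0 0" --pt "0 0 0" --twist '[0,0,0,0,0,0,0,0,0,0]' --jaw '[-1,-1,-1,-1,-1,-1,-1,1,1,1]' --squeeze 30

```text
time_s: 2.65
eef_pos: [0.5176, 0.4475, 0.0107]
orientation: [0.001, -0.134, 0.991, 0.001]
force: [0.3, 0.0, -0.5]
width: 0.07
grasp_force: 0.0
```

>>> step_arm --pt "0 0 0" --pt "0 0 0" --twist '[0,0]' --jaw '[1,1]'

```text
time_s: 2.85
eef_pos: [0.5174, 0.4467, 0.0099]
orientation: [0.001, -0.134, 0.991, 0.0]
force: [-0.1, -1.4, 4.6]
width: 0.0597
grasp_force: 30.0
```

>>> step_arm --pt "0 0 -0.1" --pt "0 0 -0.15" --pt "0 0 -0.15" --pt "0 0 -0.1" --pt "0 0 0" --pt "0 0 0" --pt "0 0 0" --pt "0 0 0" --twist '[0,0,0,0,0,0,0,0]' --jaw '[1,1,1,1,1,1,1,1]'

```text
time_s: 3.65
eef_pos: [0.5162, 0.4461, 0.0578]
orientation: [-0.001, -0.134, 0.991, -0.0]
force: [0.0, 0.1, -3.0]
width: 0.06
grasp_force: 30.0
```

>>> step_arm --pt "0 0 0" --pt "0 0 0" --twist '[0,0]' --jaw '[1,1]'

```text
time_s: 3.85
eef_pos: [0.5165, 0.4464, 0.0581]
orientation: [-0.0, -0.134, 0.991, -0.0]
force: [0.3, -0.1, -2.8]
width: 0.0599
grasp_force: 30.0
```

>>> step_arm --pt "0 0 0" --twist '[0]' --jaw '[1]'

```text
time_s: 3.95
eef_pos: [0.5166, 0.4464, 0.0583]
orientation: [-0.0, -0.134, 0.991, -0.0]
force: [1.4, -0.4, -2.7]
width: 0.0597
grasp_force: 30.0
```

About 3 N, so A is light. Set it back, then go to B.

>>> step_arm --pt "0 0 0.15" --pt "0 0 0.15" --pt "0 0 0.1" --pt "0 0 0.06" --pt "0 0 0.024" --pt "0 0 0" --pt "0 0 0" --pt "0 0 0" --pt "0 0 0" --pt "0 0 -0.4" --pt "0 0 -0.45" --pt "0 0 -0.45" --twist '[0,0,0,0,0,0,0,0,0,0,0,0]' --jaw '[1,1,1,1,1,1,-1,-1,-1,-1,-1,-1]'

```text
time_s: 5.15
eef_pos: [0.5165, 0.4464, 0.1416]
orientation: [-0.0, -0.134, 0.991, -0.0]
force: [-0.1, 1.0, -0.6]
width: 0.092
grasp_force: 0.0
```

>>> step_arm --pt "0 0 0" --pt "0 0 0" --twist '[0.036,0]' --jaw '[-1,-1]'

```text
time_s: 5.35
eef_pos: [0.5174, 0.4472, 0.1424]
orientation: [0.002, -0.078, 0.997, 0.001]
force: [-1.2, -0.1, -0.0]
width: 0.092
grasp_force: 0.0
```

Run:
```python
from h import *
s=bot.observe();print(s["eef_pos"],s["force"],s["width"])
goto(s,(.4655,.308,.15),9)
```

```text
[0.5174 0.4472 0.1424] [-1.2073 -0.0955 -0.0378] 0.0920379660347607
slide [ 0.7306 -1.2937 -0.0805] twist -0.00033699844549166003 axis now 8.939340279811518
```

>>> step_arm --pt "0.183 -0.323 -0.12" --pt "0.183 -0.323 -0.12" --pt "0.183 -0.323 -0.12" --pt "0.182 -0.325 -0.12" --pt "0 0 0" --pt "0 0 0" --twist '[0,0,0,0,0,0]' --jaw '[-1,-1,-1,-1,-1,-1]'

```text
time_s: 5.95
eef_pos: [0.4645, 0.3069, 0.1879]
orientation: [-0.0, -0.079, 0.997, -0.0]
force: [-0.7, 0.9, 0.2]
width: 0.0921
grasp_force: 0.0
```

Run:
```python
from h import *
s=bot.observe();print(s["eef_pos"],s["force"],s["width"])
goto(s,(.4655,.308,.010),9)
im=bot.get_image("wrist");cv2.imwrite("pics/w2.png",im)
print(proj("wrist",[.4655,.308,.09],s))
```

```text
[0.4645 0.3069 0.1879] [-0.7007  0.913   0.2127] 0.09205000023894559
slide [-0.0117  0.0099  1.779 ] twist 6.0542501872402175e-05 axis now 9.010897650337029
[250.8067 196.4092]
```

View pics/w2.png

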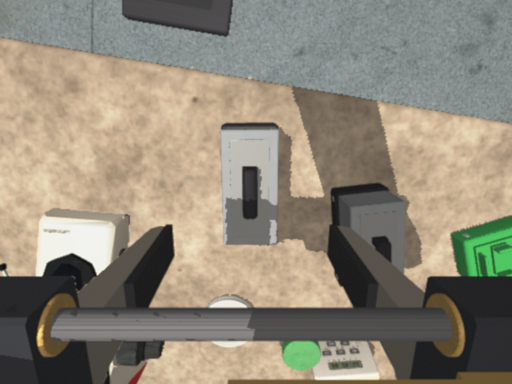

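Case B's bar is at (250,192), predicted (251,196), so it is aligned. A stands closed at (370,230). I'll heft B.

>>> step_arm --pt "-0.01 0.01 0.4" --pt "0 0 0.4" --pt "0 0 0.4" --pt "0 0 0.3" --pt "0 0 0.18" --pt "0 0 0.1" --pt "0 0 0" --pt "0 0 0" --pt "0 0 0" --pt "0 0 0" --pt "0 0 0" --pt "0 0 0" --twist '[0,0,0,0,0,0,0,0,0,0,0,0]' --jaw '[-1,-1,-1,-1,-1,-1,-1,1,1,1,1,1]'

```text
time_s: 7.2
eef_pos: [0.4661, 0.3075, 0.011]
orientation: [0.0, -0.078, 0.997, -0.0]
force: [-0.6, -2.4, 7.3]
width: 0.0597
grasp_force: 30.0
```

>>> step_arm --pt "0 0 -0.1" --pt "0 0 -0.15" --pt "0 0 -0.15" --pt "0 0 -0.1" --pt "0 0 0" --pt "0 0 0" --pt "0 0 0" --pt "0 0 0" --twist '[0,0,0,0,0,0,0,0]' --jaw '[1,1,1,1,1,1,1,1]'

```text
time_s: 8.0
eef_pos: [0.465, 0.3081, 0.0595]
orientation: [-0.001, -0.078, 0.997, -0.0]
force: [0.0, -0.1, -6.0]
width: 0.0596
grasp_force: 30.0
```

>>> step_arm --pt "0 0 0" --pt "0 0 0" --twist '[0,0]' --jaw '[1,1]'

```text
time_s: 8.2
eef_pos: [0.4652, 0.3083, 0.0598]
orientation: [-0.0, -0.078, 0.997, -0.0]
force: [0.2, -0.3, -6.0]
width: 0.0594
grasp_force: 30.0
```

>>> step_arm --pt "0 0 0" --twist '[0]' --jaw '[1]'

```text
time_s: 8.3
eef_pos: [0.4654, 0.3084, 0.06]
orientation: [-0.0, -0.078, 0.997, -0.0]
force: [-0.1, 0.4, -5.7]
width: 0.0599
grasp_force: 30.0
```

B weighs about 6 N, twice A's 3 N, so it is the heavy one with a clear margin. I'll set it back, then take its cover by the bar.

>>> step_arm --pt "0 0 0.15" --pt "0 0 0.15" --pt "0 0 0.1" --pt "0 0 0.06" --pt "0 0 0.03" --pt "0 0 0" --pt "0 0 0" --pt "0 0 0" --pt "0 0 0" --pt "0 0 -0.2" --pt "0 0 -0.3" --pt "0 0 -0.16" --twist '[0,0,0,0,0,0,0,0,0,0,0,0]' --jaw '[1,1,1,1,1,1,-1,-1,-1,-1,-1,-1]'

```text
time_s: 9.5
eef_pos: [0.4666, 0.3092, 0.0795]
orientation: [0.001, -0.078, 0.997, 0.001]
force: [0.4, -0.9, 0.8]
width: 0.0917
grasp_force: 0.0
```

>>> step_arm --pt "0 0 0" --pt "0 0 0" --twist '[0,0]' --jaw '[-1,-1]'

```text
time_s: 9.7
eef_pos: [0.4655, 0.3085, 0.0772]
orientation: [0.0, -0.078, 0.997, 0.0]
force: [-1.1, 0.0, -0.8]
width: 0.0921
grasp_force: 0.0
```

>>> step_arm --pt "0 0 0" --pt "0 0 0" --pt "0 0 0" --pt "0 0 0" --pt "0 0 0" --pt "0 0 0" --pt "0 0 0" --pt "0 0 0" --pt "0 0 0" --twist '[0,0,0,0,0,0,0,0,0]' --jaw '[1,1,1,1,1,1,1,1,1]' --squeeze 20

```text
time_s: 10.6
eef_pos: [0.4655, 0.3085, 0.0773]
orientation: [0.0, -0.078, 0.997, 0.0]
force: [-0.1, 0.5, -0.0]
width: 0.0222
grasp_force: 0.0
```

>>> step_arm --pt "0 0 -0.15" --pt "0 0 -0.25" --pt "0 0 -0.25" --pt "0 0 -0.25" --pt "0 0 0" --pt "0 0 0" --twist '[0,0,0,0,0,0]' --jaw '[1,1,1,1,1,1]'

```text
time_s: 11.2
eef_pos: [0.4658, 0.3086, 0.1683]
orientation: [0.001, -0.078, 0.997, 0.0]
force: [0.2, 1.1, 0.3]
width: 0.0005
grasp_force: 0.0
```

Run:
```python
from h import *
s=bot.observe();print(s["eef_pos"],s["force"],s["width"],s["grasp_force"])
goto(s,(.455,.16,.16),9)
```

```text
[0.4658 0.3086 0.1683] [0.2284 1.1008 0.3257] 0.0004897524721727822 0.0
slide [ 0.3388 -1.4509  0.0812] twist -0.0002076503280581422 axis now 8.96262294094953
```

The fingers were still closing (22 mm) when I lifted, so they missed the bar. I'll retry from half open.

>>> step_arm --pt "0 0 0" --pt "0 0 0" --pt "0 0 0" --pt "0 0 0" --pt "0 0 0" --pt "0 0 0.3" --pt "0 0 0.3" --pt "0 0 0.2" --pt "0 0 0.1" --pt "0 0 0.01" --pt "0 0 0" --twist '[0,0,0,0,0,0,0,0,0,0,0]' --jaw '[0,0,0,0,0,0,0,0,0,0,0]'

```text
time_s: 12.3
eef_pos: [0.4659, 0.3087, 0.0767]
orientation: [0.0, -0.078, 0.997, 0.0]
force: [1.4, 0.2, 0.9]
width: 0.0459
grasp_force: 0.0
```

>>> step_arm --pt "0 0 0" --pt "0 0 0" --pt "0 0 0" --pt "0 0 0" --pt "0 0 0" --pt "0 0 0" --pt "0 0 0" --twist '[0,0,0,0,0,0,0]' --jaw '[1,1,1,1,1,1,1]'

```text
time_s: 13.0
eef_pos: [0.4656, 0.3085, 0.0765]
orientation: [0.0, -0.078, 0.997, 0.0]
force: [-0.3, -0.4, 4.1]
width: 0.0139
grasp_force: 20.0
```

Gripped at 14 mm. I'll lift the cover, cross to the free bench at about (0.455, 0.16) and lower it.

>>> step_arm --pt "0 0 -0.15" --pt "0 0 -0.25" --pt "0 0 -0.25" --pt "0 0 -0.2" --pt "0 0 0" --pt "0.085 -0.363 0" --pt "0.085 -0.363 0" --pt "0.085 -0.363 0" --pt "0.084 -0.362 0" --pt "0 0 0" --pt "0 0 0" --twist '[0,0,0,0,0,0,0,0,0,0,0]' --jaw '[1,1,1,1,1,1,1,1,1,1,1]'

```text
time_s: 14.1
eef_pos: [0.4544, 0.1592, 0.1609]
orientation: [-0.0, -0.077, 0.997, 0.0]
force: [0.1, 0.3, -0.8]
width: 0.0137
grasp_force: 20.0
```

Run:
```python
from h import *
s=bot.observe();print(s["eef_pos"],s["force"],s["width"],s["grasp_force"])
goto(s,(.455,.16,.0475),9)
cv2.imwrite("pics/s2.png",np.vstack([cv2.resize(bot.get_image("side")[120:310,130:400],(540,380)),cv2.resize(bot.get_image("top")[150:260,130:380],(540,220))[:,:]]))
```

```text
[0.4544 0.1592 0.1609] [ 0.1129  0.2575 -0.7587] 0.013717094301358933 19.998054206371307
slide [-0.0079  0.0065  1.1342] twist -0.0007482508441894278 axis now 8.865314848045927
```

View pics/s2.png

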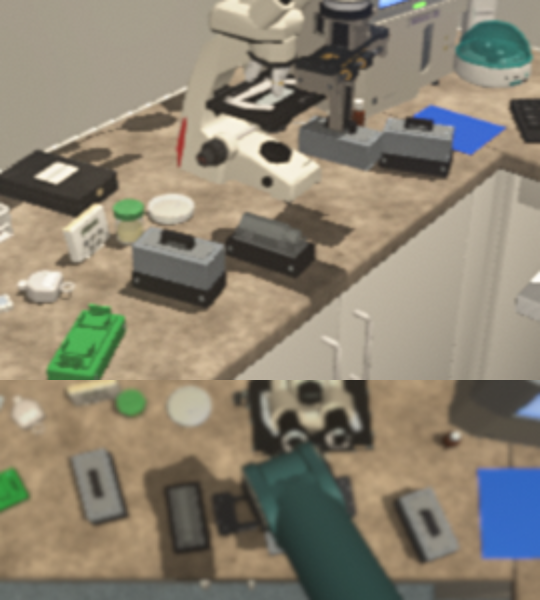

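The cover hangs in the gripper at side-crop (340,140), and B stands open with its bar at (270,235). Lower the cover, let go and raise.

>>> step_arm --pt "0 0 0.3" --pt "0 0 0.35" --pt "0 0 0.3" --pt "0 0 0.13" --pt "0 0 0.06" --pt "0 0 0" --pt "0 0 0" --pt "0 0 0" --pt "0 0 0" --pt "0 0 0" --pt "0 0 -0.3" --pt "0 0 -0.45" --twist '[0,0,0,0,0,0,0,0,0,0,0,0]' --jaw '[1,1,1,1,1,1,0,0,0,0,0,0]'

```text
time_s: 15.4
eef_pos: [0.4527, 0.1591, 0.1212]
orientation: [-0.003, -0.078, 0.997, -0.001]
force: [1.2, 1.1, 0.6]
width: 0.0458
grasp_force: 0.0
```

>>> step_arm --pt "0 0 -0.4" --pt "-0.085 0.363 0" --pt "-0.085 0.363 0" --pt "-0.085 0.363 0" --pt "-0.084 0.362 0" --pt "0 0 0" --pt "0 0 0" --twist '[0,0,0,0,0,0,0]' --jaw '[0,0,0,0,0,0,0]'

```text
time_s: 16.1
eef_pos: [0.4651, 0.3088, 0.162]
orientation: [-0.0, -0.079, 0.997, -0.0]
force: [-0.7, -0.3, 0.7]
width: 0.0459
grasp_force: 0.0
```

Run:
```python
from h import *
s=bot.observe();print(s["eef_pos"],s["force"],s["width"],s["grasp_force"])
goto(s,(.4656,.3085,.036),9)
cv2.imwrite("pics/w3.png",bot.get_image("wrist"))
for x in(-.045,0,.045):
  a=np.radians(189);print(x,proj("wrist",[.4656+x*np.cos(a),.3085+x*np.sin(a),.064],s))
```

```text
[0.4651 0.3088 0.162 ] [-0.7403 -0.3035  0.7136] 0.045875785715265814 0.0
slide [-0.0056 -0.0028  1.2596] twist 0.0003178325404564323 axis now 9.057209857282146
-0.045 [249.4389 241.9784]
0 [249.3779 195.7378]
0.045 [249.3113 145.2207]
```

View pics/w3.png

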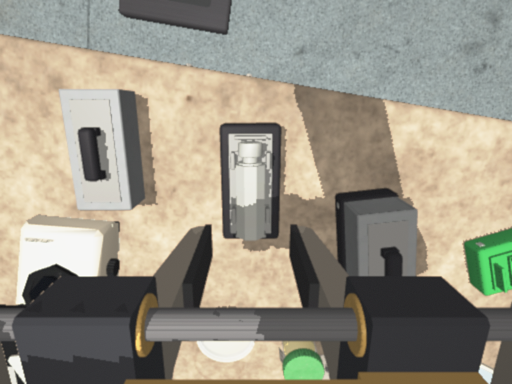

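The bar lies in the open case with its knob at (250,143) and foot at (250,238), as predicted. The cover lies on the bench at (95,150). Grip the bar at mid-length.

>>> step_arm --pt "0 0 0.4" --pt "0 0 0.4" --pt "0 0 0.3" --pt "0 0 0.15" --pt "0 0 0" --pt "0 0 0" --pt "0 0 0" --pt "0 0 0" --pt "0 0 0" --pt "0 0 0" --pt "0 0 0" --twist '[0,0,0,0,0,0,0,0,0,0,0]' --jaw '[0,0,0,0,0,1,1,1,1,1,1]' --squeeze 30

```text
time_s: 17.25
eef_pos: [0.4664, 0.3087, 0.0387]
orientation: [0.001, -0.078, 0.997, 0.0]
force: [-1.0, -1.3, 7.4]
width: 0.0254
grasp_force: 30.0
```

>>> step_arm --pt "0 0 -0.15" --pt "0 0 -0.35" --pt "0 0 -0.4" --pt "0 0 -0.35" --pt "0 0 0" --pt "0 0 0" --twist '[0,0,0,0,0.025,0.025]' --jaw '[1,1,1,1,1,1]'

```text
time_s: 17.85
eef_pos: [0.4656, 0.3087, 0.1644]
orientation: [0.001, 0.002, 1.0, 0.001]
force: [-1.0, 0.3, -4.1]
width: 0.0262
grasp_force: 30.0
```

Run:
```python
from h import *
s=bot.observe();print(s["eef_pos"],s["force"],s["width"],s["grasp_force"])
goto(s,(.42,.2,.16),0);goto(s,(.445,-.234,.16),0)
```

```text
[0.4656 0.3087 0.1644] [-1.0195  0.3094 -4.1291] 0.026166851301420144 29.996942938305438
slide [ 0.4564 -1.0874  0.0412] twist -0.001170209321075801 axis now 179.78936232220636
slide [ 0.2064 -5.4274  0.0336] twist -0.001170209321075801 axis now 179.78936232220636
```

The bar is held: 26 mm wide, about 4 N. Crossing to the pad in front of the microscope.

>>> step_arm --pt "0.228 -0.3 0" --pt "0.228 -0.3 0" --pt "0 -0.43 0" --pt "0 -0.43 0" --pt "0 -0.43 0" --pt "0 -0.43 0" --pt "0 -0.43 0" --pt "0 -0.43 0" --pt "0 -0.43 0" --pt "0 -0.43 0" --pt "0 -0.43 0" --pt "0 -0.43 0" --twist '[0,0,0,0,0,0,0,0,0,0,0,0]' --jaw '[1,1,1,1,1,1,1,1,1,1,1,1]'

```text
time_s: 19.05
eef_pos: [0.419, -0.1828, 0.1629]
orientation: [0.0, 0.0, 1.0, 0.0]
force: [2.2, -0.4, -2.5]
width: 0.0254
grasp_force: 30.0
```

>>> step_arm --pt "-0.125 -0.264 0" --pt "-0.125 -0.264 0" --pt "0 0 0" --pt "0 0 0" --pt "0 0 0" --twist '[0,0,0,0,0]' --jaw '[1,1,1,1,1]'

```text
time_s: 19.55
eef_pos: [0.4439, -0.233, 0.1622]
orientation: [-0.0, -0.0, 1.0, 0.001]
force: [0.2, 0.3, -3.8]
width: 0.026
grasp_force: 30.0
```

Run:
```python
from h import *
s=bot.observe();print(s["eef_pos"],s["force"],s["width"],s["grasp_force"],s["orientation"])
goto(s,(.445,-.234,.004),0)
cv2.imwrite("pics/w4.png",bot.get_image("wrist"))
```

```text
[ 0.4439 -0.233   0.1622] [ 0.1587  0.3153 -3.7671] 0.026006467213383982 29.999103660229594 [-0.0004 -0.0003  1.      0.0007]
slide [-0.0117 -0.0124  1.5815] twist 0.0001984598808612894 axis now 0.03572277855502648
```

View pics/w4.png

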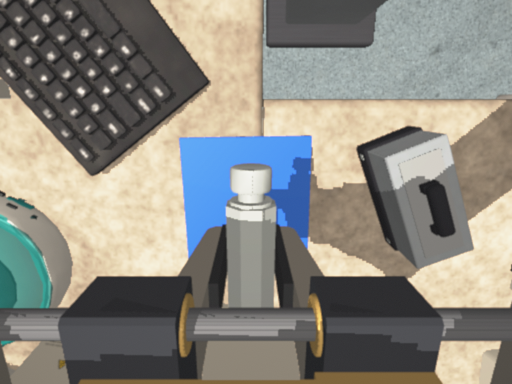

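The bar hangs over the blue pad (pad about (180–312,136–250), knob at (251,180)). Lower and release.

>>> step_arm --pt "0 0 0.4" --pt "0 0 0.4" --pt "0 0 0.4" --pt "0 0 0.2" --pt "0 0 0.1" --pt "0 0 0.06" --pt "0 0 0" --pt "0 0 0" --pt "0 0 0" --twist '[0,0,0,0,0,0,0,0,0]' --jaw '[1,1,1,1,1,1,1,1,1]'

```text
time_s: 20.5
eef_pos: [0.4454, -0.2347, 0.0073]
orientation: [0.001, 0.0, 1.0, -0.0]
force: [0.0, 0.4, -3.1]
width: 0.0259
grasp_force: 30.0
```

>>> step_arm --pt "0 0 0.025" --pt "0 0 0" --pt "0 0 0" --pt "0 0 0" --pt "0 0 0" --pt "0 0 0" --pt "0 0 0" --pt "0 0 0" --pt "0 0 0" --twist '[0,0,0,0,0,0,0,0,0]' --jaw '[1,1,0,0,0,0,0,0,0]'

```text
time_s: 21.4
eef_pos: [0.4445, -0.2344, 0.0037]
orientation: [0.0, 0.0, 1.0, -0.0]
force: [0.2, -0.4, -0.4]
width: 0.0459
grasp_force: 0.0
```

>>> step_arm --pt "0 0 -0.4" --pt "0 0 -0.4" --pt "0 0 0" --pt "0 0 0" --twist '[0,0,0,0]' --jaw '[0,0,0,0]'

```text
time_s: 21.8
eef_pos: [0.4451, -0.2344, 0.0844]
orientation: [0.001, 0.0, 1.0, -0.0]
force: [-0.6, 0.3, -1.1]
width: 0.046
grasp_force: 0.0
```

Run:
```python
from h import *
s=bot.observe();print(s["eef_pos"],s["force"],s["width"],s["grasp_force"],s["orientation"])
cv2.imwrite("pics/w5.png",bot.get_image("wrist"))
for x in(.045,.04,.025):print(x,proj("wrist",[.445-x,-.2345,.016],s))
goto(s,(.405,-.2345,.007),0)
```

```text
[ 0.4451 -0.2344  0.0844] [-0.5848  0.2839 -1.0549] 0.045993552196782146 0.0 [ 0.001   0.0002  1.     -0.0002]
0.045 [249.4033 149.0992]
0.04 [249.42   155.6211]
0.025 [249.4688 174.7422]
slide [ 0.403  -0.0008  0.7734] twist -9.736977306940119e-05 axis now 179.9824734408475
```

View pics/w5.png

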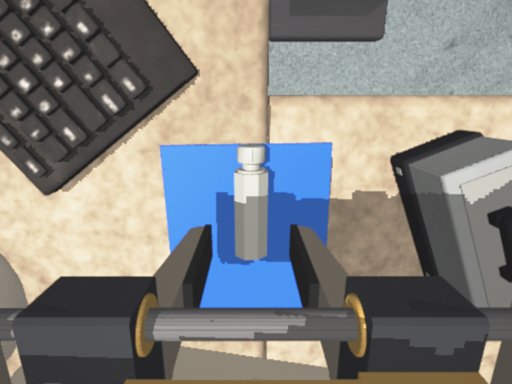

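The bar lies flat on the pad, knob end at (251,143) and foot at (251,260), fingers clear. It sits about 3 mm nearer the robot than planned, so I'll grip the knob at x≈0.402 with the tips low and lightly, so that it can pivot.

>>> step_arm --pt "0.21 0 0" --pt "0.21 0 0" --pt "0 0 0.35" --pt "0 0 0.3" --pt "0 0 0.12" --pt "0 0 0" --pt "0 0 0" --pt "0 0 0" --pt "0 0 0" --pt "0 0 0" --pt "0 0 0" --pt "0 0 0" --twist '[0,0,0,0,0,0,0,0,0,0,0,0]' --jaw '[0,0,0,0,0,0,1,1,1,1,1,1]' --squeeze 10

```text
time_s: 23.05
eef_pos: [0.4028, -0.2344, 0.0069]
orientation: [0.0, 0.0, 1.0, -0.0]
force: [0.6, -0.3, 0.8]
width: 0.0213
grasp_force: 10.0
```

Run:
```python
from h import *
s=bot.observe();print(s["eef_pos"],s["force"],s["width"],s["grasp_force"])
a=np.radians(8.7+np.arange(0,91,10));p=86.0*np.c_[-np.cos(a),np.sin(a)]
print(np.diff(p,axis=0)/100) # world dx, dz in .1m ; slide x=-dx, z=-dz
```

```text
[ 0.4028 -0.2344  0.0069] [ 0.6242 -0.261   0.8478] 0.02127888305135264 10.000097751617432
[[ 0.0355  0.1456]
 [ 0.0603  0.1373]
 [ 0.0832  0.1247]
 [ 0.1036  0.1084]
 [ 0.1208  0.0887]
 [ 0.1344  0.0664]
 [ 0.1439  0.0421]
 [ 0.149   0.0165]
 [ 0.1496 -0.0097]]
```

>>> step_arm --pt "-0.018 0 -0.073" --pt "-0.018 0 -0.073" --pt "-0.03 0 -0.069" --pt "-0.03 0 -0.069" --pt "-0.042 0 -0.063" --pt "-0.042 0 -0.063" --pt "-0.052 0 -0.055" --pt "-0.052 0 -0.055" --pt "-0.06 0 -0.045" --pt "-0.06 0 -0.045" --pt "0 0 0" --twist '[0,0,0,0,0,0,0,0,0,0,0]' --jaw '[1,1,1,1,1,1,1,1,1,1,1]'

```text
time_s: 24.15
eef_pos: [0.4443, -0.2344, 0.0683]
orientation: [0.001, -0.0, 1.0, -0.0]
force: [-0.4, -0.7, -0.5]
width: 0.0219
grasp_force: 10.0
```

>>> step_arm --pt "-0.067 0 -0.034" --pt "-0.067 0 -0.034" --pt "-0.072 0 -0.022" --pt "-0.072 0 -0.022" --pt "-0.075 0 -0.01" --pt "-0.075 0 -0.01" --pt "-0.075 0 0" --pt "-0.075 0 0" --pt "0 0 0" --pt "0 0 0" --twist '[0,0,0,0,0,0,0,0,0,0]' --jaw '[1,1,1,1,1,1,1,1,1,1]'

```text
time_s: 25.15
eef_pos: [0.5005, -0.2343, 0.0806]
orientation: [-0.0, 0.0, 1.0, 0.0]
force: [-0.8, 0.0, -3.5]
width: 0.0213
grasp_force: 10.0
```

Run:
```python
from h import *
s=bot.observe();print(s["eef_pos"],s["force"],s["width"],s["grasp_force"])
u,v=proj("side",[.5,-.234,.06]).astype(int);print(u,v)
a=cv2.resize(bot.get_image("side")[v-45:v+35,u-60:u+60],None,fx=5,fy=5,interpolation=cv2.INTER_CUBIC);cv2.imwrite("pics/s6.png",a)
```

```text
[ 0.5005 -0.2343  0.0806] [-0.7919  0.0152 -3.5042] 0.021348720583035448 9.999722689390182
350 167
```

View pics/s6.png

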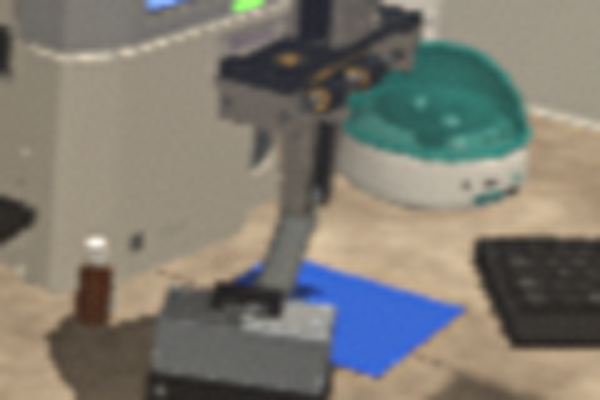

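The bar hangs free above the pad, knob gripped at about (295,215). The foot, at about (275,290), still leads by roughly 15° towards +x. I'll soften the grip and jiggle so gravity swings it plumb. All 10 pictures are used, so from here I measure tilt numerically.

>>> step_arm --pt "0 0 -0.02" --pt "0 0 0" --pt "0.04 0 0" --pt "-0.04 0 0" --pt "0.04 0 0" --pt "-0.04 0 0" --pt "0 0 0" --pt "0 0 0" --pt "0 0 0" --twist '[0,0,0,0,0,0,0,0,0]' --jaw '[1,1,1,1,1,1,1,1,1]' --squeeze 5

```text
time_s: 26.1
eef_pos: [0.5008, -0.2344, 0.0829]
orientation: [0.0, 0.0, 1.0, -0.0]
force: [-0.4, -0.5, -3.5]
width: 0.0217
grasp_force: 5.0
```

```bash
cat > tilt.py <<'E'
from h import *
s=bot.observe();print(s["time_s"],s["eef_pos"],s["force"],s["width"],s["grasp_force"])
im=bot.get_image("side")
def show(im):
    x,y=s["eef_pos"][:2];g=s["eef_pos"][2]+.009
    for t in(-10,0,10,20):  # expected bar outline centre line (foot towards +x positive)
        print(t,*[proj("side",[x+l*np.sin(np.radians(t)),y,g-l*np.cos(np.radians(t))]).round(1) for l in(.015,.085)])
    u,v=proj("side",[x,y,.05]).astype(int)
    for r in range(v-12,v+14,2):
        row=im[r,u-14:u+15].astype(int);print(r,u-14,' '.join(f"{p.sum()//3}{'b' if p[0]-p[2]>60 else ''}" for p in row))
show(im)
if __import__("os").path.exists("pics/s6.png"):
    pass
E
python3 tilt.py
```

```text
26.1 [ 0.5008 -0.2344  0.0829] [-0.3932 -0.5343 -3.5367] 0.02171850994339466 4.999875649809837
-10 [351.3 163.7] [352.5 181.6]
0 [350.7 163.5] [348.9 180.8]
10 [350.1 163.3] [345.5 179.4]
20 [349.5 162.9] [342.3 177.4]
158 336 139 139 137 140 138 138 140 139 139 129 106 94 94 95 91 76 59 50 45 65 111 152 160 142 129 131 137 143 148
160 336 138 140 138 139 138 139 140 139 138 127 107 94 93 99 94 82 83 87 70 72 114 137 146 149 149 148 142 137 139
162 336 137 139 137 137 140 141 143 144 143 130 106 94 93 94 93 79 86 107 106 118 135 141 142 144 144 144 148 150 150
164 336 139 137 139 144 153 155 156 155 156 152 130 96 85 91 90 89 92 105 133 150 155 152 151 150 149 147 145 145 145
166 336 136 137 143 155 160 159 159 159 163 163 141 106 104 109 113 117 112 111 132 161 165 165 164 161 159 158 157 157 156
168 336 140 148 160 171 171 170 170 171 171 165 138 101 103 111 118 118 113 119 154 181 180 176 173 170 166 164 164 165 166
170 336 159 166 168 169 168 162 159 160 159 150 121 100 104 112 118 117 114 129 165 186 185 183 177 172 170 169 170 169 167
172 336 149 151 155 156 155 156 155 155 153 133 107 99 105 112 118 118 117 141 172 182 181 175 171 165 163 165 163 164 166
174 336 149 156 159 158 156 153 139b 129b 126b 113b 97 101 109 113 118 117 116 136 163 174 177 176 174 172 171 173 174 172 172
176 336 148 141 127 101 86 84b 96b 114b 117b 108b 99 105 109 114 120 118 116 124b 124b 130b 137b 146b 154 162 166 168 166 166 163
178 336 70 60 57 62 65 63 64 64 64 74 91 104 112 117 120 118 118 123b 125b 124b 123b 124b 123b 122b 123b 123b 129b 135b 139b
180 336 37 38 37 40 42 43 45 46 46 49 71 96 111 118 118 115 109 103b 109b 121b 125b 125b 126b 123b 124b 125b 124b 123b 123b
182 336 53 50 50 56 63 60 49 42 40 46 81 122 143 150 143 131 135 139b 145b 145b 133b 126b 125b 125b 125b 124b 126b 124b 125b
```

The bar's centre line now matches the 0° prediction: about (350,168) to (349,178). Lower until the foot bears.

>>> step_arm --pt "0 0 0.015" --pt "0 0 0.01" --pt "0 0 0" --pt "0 0 0" --twist '[0,0,0,0]' --jaw '[1,1,1,1]'

```text
time_s: 26.55
eef_pos: [0.5007, -0.2344, 0.0803]
orientation: [-0.0, 0.0, 1.0, 0.0]
force: [-0.0, 0.4, -3.3]
width: 0.0218
grasp_force: 5.0
```

>>> step_arm --pt "0 0 0.01" --pt "0 0 0" --pt "0 0 0" --twist '[0,0,0]' --jaw '[1,1,1]'

```text
time_s: 26.85
eef_pos: [0.5013, -0.2347, 0.0801]
orientation: [0.001, 0.0, 1.0, -0.0]
force: [0.0, 0.9, 4.9]
width: 0.0218
grasp_force: 5.0
```

>>> step_arm --pt "0 0 0.01" --pt "0 0 0" --pt "0 0 0" --twist '[0,0,0]' --jaw '[1,1,1]'

```text
time_s: 27.15
eef_pos: [0.5015, -0.2347, 0.0793]
orientation: [0.001, 0.0, 1.0, -0.0]
force: [-0.7, -0.3, 6.0]
width: 0.0218
grasp_force: 5.0
```

The foot bears on the pad. Check tilt, then open slowly.

```bash
python3 tilt.py | grep -E "^(0|16[68]|17[02468]) "
```

```text
0 [350.5 164.3] [348.7 181.5]
166 335 137 137 138 142 154 162 162 159 159 162 162 139 102 101 104 109 111 109 108 137 159 168 165 164 160 157 158 156 156
168 335 137 141 148 159 170 172 170 170 170 172 166 137 102 104 112 118 118 114 120 154 179 180 176 173 169 166 164 164 166
170 335 151 160 165 170 168 165 163 160 160 159 150 121 97 103 112 118 118 115 129 167 184 185 182 178 174 169 170 171 169
172 335 149 148 152 154 155 154 155 155 155 154 134 107 97 106 112 118 116 114 138 171 182 179 175 170 164 163 161 164 165
174 335 144 150 155 160 158 156 151 139b 130b 125b 114b 101 101 108 113 119 117 118 139 163 175 176 177 175 172 171 173 172 171
176 335 152 146 141 121 94 83 82b 82b 98b 113b 107b 97 104 110 115 117 117 118 123b 125b 129b 137b 146b 154 162 166 168 167 164
178 335 84 72 60 58 61 62 63 63 64 67 71 89 106 113 117 119 118 120 124b 124b 124b 124b 124b 124b 123b 123b 124b 129b 133b
```

>>> step_arm --pt "0 0 -0.015" --pt "0 0 0" --pt "0 0 0" --pt "0 0 0" --pt "0 0 0" --pt "0 0 0" --pt "0 0 0" --pt "0 0 0" --pt "0 0 0" --pt "0 0 0" --twist '[0,0,0,0,0,0,0,0,0,0]' --jaw '[1,1,0.45,0.4,0.3,0.2,0.1,0,0,0]'

```text
time_s: 28.2
eef_pos: [0.5007, -0.2344, 0.0799]
orientation: [0.0, 0.0, 1.0, 0.0]
force: [0.0, -0.1, -0.4]
width: 0.0461
grasp_force: 0.0
```

```bash
python3 tilt.py | grep -E "^(2|0|16[68]|17[02468]) "; python3 -c "
from h import *
s=bot.observe();print(s['eef_pos'],s['force'],s['width'])"
```

```text
0 [350.6 164.3] [348.9 181.5]
166 336 136 138 143 154 161 160 159 156 155 148 129 105 88 83 96 110 110 104 124 154 164 164 163 160 158 157 157 157 158
168 336 140 148 160 171 174 170 171 168 171 169 144 107 102 108 117 118 116 114 144 178 181 176 173 170 167 165 165 166 166
170 336 158 165 170 169 165 162 160 158 160 158 133 101 105 109 114 119 116 119 153 183 186 182 177 173 171 170 170 169 169
172 336 150 152 156 155 156 155 155 156 155 148 126 101 104 110 116 119 116 127 157 179 181 177 170 165 163 164 163 166 167
174 336 149 156 159 158 155 153 141b 129b 128b 120b 107b 98 107 112 117 119 117 129 157 173 178 177 175 172 171 173 174 173 171
176 336 150 142 127 103 84 81b 83b 98b 114b 110b 102 102 107 113 118 118 117 120 123b 129b 138b 146b 155 162 166 167 166 165 163
178 336 72 59 57 61 62 64 66 64 64 69 85 103 109 115 119 118 119 123b 126b 125b 124b 122b 124b 124b 123b 124b 126b 135b 139b
[ 0.5007 -0.2344  0.0799] [ 0.6553  0.6007 -0.0613] 0.045983977431007655
```

Released and the bar still stands upright. Retreat straight up, then check the bar in the top and side views.

>>> step_arm --pt "0 0 -0.15" --pt "0 0 -0.3" --pt "0 0 -0.4" --pt "0 0 -0.4" --pt "0 0 0" --pt "0 0 0" --pt "0 0 0" --twist '[0,0,0,0,0,0,0]' --jaw '[0,0,0,0,0,0,0]'

```text
time_s: 28.95
eef_pos: [0.5001, -0.234, 0.2044]
orientation: [-0.001, 0.0, 1.0, 0.0]
force: [1.1, 0.4, -0.4]
width: 0.0455
grasp_force: 0.0
```

Run:
```python
from h import *
s=bot.observe();print(s["time_s"],s["eef_pos"],s["force"])
im=bot.get_image("side")
for l in(.003,.05,.07,.093): print(l,proj("side",[.501,-.234,l]).round(1))
for r in range(152,182,2): print(r,' '.join(f"{p.sum()//3}{'b' if p[0]-p[2]>60 else ''}" for p in im[r,338:364].astype(int)))
# change of covers/cases and bystanders vs the start, in the top view
a=cv2.imread("pics/top0.png");b=bot.get_image("top");d=cv2.absdiff(a,b).max(2)
for n,(u,v) in dict(pot=(190,160),dish=(217,162),bottle=(339,180),A=(175,203),C=(326,222),green=(124,208)).items(): print(n,d[v-14:v+15,u-12:u+13].mean().round(1),d[v-14:v+15,u-12:u+13].max())
```

```text
28.95 [ 0.5001 -0.234   0.2044] [ 1.0523  0.3513 -0.3875]
0.003 [348.7 181.7]
0.05 [349.9 170.2]
0.07 [350.4 165.3]
0.093 [351.  159.5]
152 138 131 106 77 81 109 138 141 140 139 138 139 138 137 138 138 139 136 123 108 116 125 131 139 144 148
154 137 128 106 101 135 159 150 139 139 137 139 138 139 137 139 138 137 136 126 116 120 129 132 139 141 147
156 138 138 145 156 151 142 138 138 136 139 139 137 138 137 138 139 143 145 148 139 126 124 134 138 144 146
158 136 137 137 136 138 138 137 138 140 140 136 137 132 135 141 144 148 152 155 158 156 142 127 129 135 143
160 138 137 138 137 139 136 137 134 124 112 99 109 146 180 186 175 157 140 137 139 142 147 148 148 141 138
162 135 136 138 138 142 144 141 122 96 87 88 100 119 129 129 128 134 137 138 140 142 141 143 146 146 150
164 137 144 150 153 154 154 154 155 152 135 111 99 108 114 116 130 146 150 151 151 150 148 148 147 145 143
166 142 152 161 159 157 155 161 162 145 111 99 112 125 127 119 120 139 156 162 164 161 159 157 156 155 157
168 158 170 170 170 169 169 170 167 143 106 102 107 113 117 117 119 147 175 180 173 172 168 165 163 162 163
170 167 169 165 162 159 158 159 157 133 101 101 109 113 116 117 124 157 182 184 180 176 171 171 167 169 169
172 152 153 154 154 152 153 153 147 125 98 102 111 115 119 116 124 157 177 178 175 169 163 162 162 162 163
174 156 155 154 150 137b 129b 125b 117b 104b 98 105 111 115 117 117 128 157 172 175 177 173 169 170 172 173 171
176 151 140b 128b 126b 123b 122b 123b 116b 105 102 106 112 118 118 115 119 124b 129b 137b 145b 154 162 164 167 165 163
178 109b 115b 116b 116b 117b 120b 121b 111b 98 100 108 114 118 118 118 123b 125b 122b 124b 121b 121b 122b 124b 123b 128b 132b
180 39 41 43 44 48 54 56 56 71 95 107 114 117 116 116 121b 124b 125b 123b 124b 123b 123b 124b 124b 123b 124b
pot 6.9 10
dish 7.6 10
bottle 23.2 73
A 7.1 23
C 11.3 59
green 6.5 8
```

The knob shows at rows 159–163 with its centre at about 350, as predicted for upright. A, pot, dish and the green look-alike are unchanged. The bottle and C differ only where the arm and its shadow fall; I never approached the bottle, and only crossed above C. Handing in.

```bash
python3 -c "
from plant import bot
print(bot.sign_off())"
```

```text
the job is handed in; nothing more can be done
None
```

I handed the job in at about 29 s (no verdict was returned): I took case B (image left to right A, B, C) as heavy, its lift reading about 6 N against 3 N for A (C not hefted), put its cover on the bench, laid its weight flat on the pad, then stood it upright, knob up, and let go.

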